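# Index the heel-nailing turntable to its next notch

## Task

Press the indexing plunger of the heel-nailing turntable in with your shut fingertips and, keeping it pressed, swing it round to turn the table clockwise (seen from above) to the very next notch; then let go, so that the plunger springs fully out again and locks the table there. Nothing is gripped or lifted: do not touch the rubber heel that rides on the table, do not turn the table the wrong way or past the next notch, leave everything around it where it is, and finish clear of everything.

Things in the scene. Friction and masses are not known exactly. Their poses are not given: they have to be found in the camera images.
- plunger_top (a point): Centre of the dish floor in the plunger's cap, where fingertips press; moves with the cap. The plunger is an upright sprung pin at the outer end of the turntable's arm, 118 mm from the turning axis. Its steel cap is a round dish 62 mm across, 48 mm inside (shut fingertips fit), with a 7 mm high lip. Plunger out: dish floor 84 mm above the work surface; it goes straight down when pressed.
- table_axis (a point): The turntable's vertical axis, at its flat top, 60 mm above the work surface. The round aluminium table is 156 mm across; one flat arm 26 mm wide runs from it to the plunger. Under it is a fixed steel index disc, 208 mm across, with eight notches in its rim, 45 degrees apart. The device is fixed to the work surface, at any place and yaw.
- plunger (a joint): Press depth, m: 0 = out (up, tooth in a notch, table locked), 0.014 = fully in, at its stop; from 0.0085 on the tooth is clear below the disc and the table turns. The spring takes about 3 N to start, 9 N fully in. Let go between notches, the tooth rides under the disc (about 0.008) and springs out at a notch; within about 3 mm of a notch's centre it draws itself in.
- turntable (a joint): Table angle, rad: 0 at the start (plunger in its first notch), grows clockwise seen from above; the next notch clockwise is at 0.785 (45 degrees). Once free it turns with light friction (0.12 N m, 1 to 2 N at the plunger) and stays where it is left. A notch leaves about 0.02 rad of play either way.
- heel: A loose black rubber heel, about 58 x 56 mm and 18 mm high, lying on the turntable's flat top near its middle and riding round with it (its top is 78 mm above the work surface); origin at the centre of its underside. Not to be touched.
- heel_stack: a stack of three black rubber heels, about 58 x 56 mm and 54 mm high; loose bystander standing on the work surface near the device, to be left alone; origin on its underside
- hammer: a 240 mm hammer lying down; loose bystander standing on the work surface near the device, to be left alone; origin on its underside
- glue_jar: a small jar with a lid, 52 mm across, 70 mm high; loose bystander standing on the work surface near the device, to be left alone; origin on its underside
- carton: a small paper carton, 100 x 42 x 36 mm; loose bystander standing on the work surface near the device, to be left alone; origin on its underside
- tack_tray: a shallow open steel tray, 85 x 65 x 22 mm; loose bystander standing on the work surface near the device, to be left alone; origin on its underside
- brush: a 180 mm brush lying down; loose bystander standing on the work surface near the device, to be left alone; origin on its underside
- tin_cup: a metal cup, 60 mm across, 50 mm high; loose bystander standing on the work surface near the device, to be left alone; origin on its underside

How it is judged:
By the outcome, as a careful person would: the job done as asked, in the order asked, and still so for the second after the job is handed in, with the robot touching nothing.
It also fails if it takes over 38 s, if anything falls off the work surface, if the arm or the gripper's body presses on something with over 40 N, if the wrist force passes 120 N, or if a joint passes its speed limit or range.

## Robot

A 6-joint arm with a two-finger parallel gripper is mounted at the origin on the work surface. World frame = base frame: x ahead of the robot, y to its left, z up, the work surface at z = 0. Lengths are in mm, angles in degrees, forces in N, time in s.
With the tool pointing down it reaches from about 350 to 850 mm from the base axis. Payload 8.1 kg.
Tool frame: the origin (TCP) lies midway between the tips of the shut fingers; the grasp point (between the pads) lies 19 mm behind it; z points along the fingers, y is the line along which they close (so a half turn about z gives the same grasp; the last joint's range is limited). The gripper opens to 85 mm and grips with 20 to 120 N. Pads are 22 mm wide; open, the fingers measure 114 mm over their backs; the gripper's body (76 mm by 85 mm) begins 54 mm behind the grasp point. The pads swing forward as they close: fully open they stand 13 mm farther back than shut.
Start: joints at [-76.226, 7.471, 85.268, -0, 87.261, -4.893], TCP at [192.06, -568.435, 231.292] pointing down, gripper open.
Joint ranges: [-169.43, 169.43], [-51.17, 129.36], [1.28, 143.12], [-76.62, 256.62], [0, 156.53], [-152.29, 152.29]. Speed limits (degrees/s): [136.94, 136.94, 159.86, 180, 180, 180].

## Interface

Orientations are given as [roll, pitch, yaw] about the fixed x, y, z axes, in that order (R = Rz(yaw) Ry(pitch) Rx(roll)).
In Python, from bench import sense, snapshot, camera_params, hand_in, masks_of, pinpoint gives the robot as it stands.
- The arm moves only by the tool step_arm, never from a script. Its argument "targets" is a list of rows, each an object with "angular": the turn, a rotation vector about the tool's x, y, z scaled (see below), a list of three; "dp": the shift along the tool's x, y, z scaled (see below), a list of three; "fingers": the closure, from 0 (fully open) to 1 (shut). A call has exactly 8 rows; each row is the pose to reach, as a shift and turn from the pose commanded when the call began, along the tool's axes at that moment, turning the shorter way round; what a row does not reach only later rows make up. The controller multiplies each number of a shift by 0.2 m and each number of a turn by 180 degrees. A row lasts 1/8 s, in which the tool goes at most 62.5 mm and 10.7 degrees, less where a joint would pass 70% of its speed; a pose out of reach is approached as far as the arm can. A call with a number of a shift or a turn outside -1 to 1 is refused whole. A call with a gripper value outside its range is refused whole. The fingers move at their own pace and stop on an object; "newtons" is the grip in N (left out, the last holds). Time passes only in rows, so rows that repeat a pose let the fingers close, or fill a call up. It gives the time, the measured TCP pose, the force, the opening and the grip force at its end, in the units of the state.
- sense(): the state, without advancing time (a new reading comes with each control period).
- snapshot(name): name is "scene" or "top" or "wrist"; returns the picture (420x560x3 uint8, blue, green, red); there is no depth.
- camera_params(name): a dict with "vfov" (degrees; the focal length in pixels is half the picture's height over the tangent of half this angle, whatever the lens; pixels are square), "cx", "cy" (the principal point, pixels), "D" ([k1, k2, p1, p2, k3] as OpenCV has them; the pictures are not rectified), "R" (3x3) and "t" (3): a world point X has camera coordinates R X + t. Camera axes: x right, y down, z forward; pixel columns grow to the right and rows downward; lengths in mm; the calibration is good to about 2 mm. A picture is of the moment at which its call begins: read the wrist's pose just before it. camera_params takes no time and is no camera call; for the wrist camera it gives the pose at the moment of the call.
- hand_in(): hands the job in; it is judged then, once.
Trained networks look in the newest picture that a camera, given by its name, has taken for a name from the list of things; names that differ only in an ending like _2 or _b are one class to them, and where a whole thing is asked for, a point or a joint stands for the part that bears it (a point fixed in the world has none). Each returns a list of dicts, best first, with "conf" (0 to 1); they miss things now and then, are a little off and sometimes report something else, mostly with a low value. They report only what shows in the picture. A call takes as long as a camera call.
- masks_of(camera, label): "pixels" (420x560 bool, what is visible of it) and "at" ([column, row] in pixels, amid what is visible of it).
- pinpoint(camera, label): "at" ([column, row] in pixels: a listed point, or the origin of a listed thing).
The state is a dict: "time": time; "joint_pos": joint angles; "qd": joint speeds; "joint_efforts": joint torques, N m; "tool_pos": TCP position; "tcp_rot": TCP orientation; "ft_force": force on the tool from outside, world axes, zero at the start; "wrist_torque": the same for the moment, N m; "finger_gap": finger opening in mm; "grip_force": force on a finger pad.
Only numpy, scipy, OpenCV 4.12 (cv2) and the standard library are available. Lean on these libraries where they do the work, as an engineer would, in place of code of your own. Each camera call takes 0.05 s, during which the arm holds its last target. There are 200 camera calls.

## Working session

There is one attempt and no reset: what is moved stays moved. The work goes in short steps, Python scripts to look and compute and a tool call to move; the robot and the scene stay as the last step left them, time stands still between calls to the robot, and variables do not carry over. Pictures are saved under pics/ and viewed, at most 10 in all, crops included, and the job is handed in when it is done.

Besides the shell and the picture viewer there is one more tool, called as name(argument=value, ...), one argument or row to a line, values as JSON. step_arm: Moves the arm, as the interface text tells. Its arguments: {"type":"object","properties":{"targets":{"type":"array","items":{"type":"object","properties":{"angular":{"type":"array","items":{"type":"number","minimum":-1,"maximum":1}},"dp":{"type":"array","items":{"type":"number","minimum":-1,"maximum":1}},"fingers":{"type":"number"}}}},"newtons":{"type":"number"}},"required":["targets"]}

```bash
mkdir -p pics
cat > h.py <<'E'
import numpy as np, cv2
from bench import *
def ray(cam,px,P=None):
    P=P or camera_params(cam); f=210/np.tan(np.radians(P["vfov"]/2))
    K=np.array([[f,0,P["cx"]],[0,f,P["cy"]],[0,0,1]])
    u=cv2.undistortPoints(np.array([[px]],float),K,np.array(P["D"],float)).ravel()
    R=np.array(P["R"]);t=np.array(P["t"])
    return -R.T@t, R.T@np.array([u[0],u[1],1])
def atz(cam,px,z,P=None):
    o,d=ray(cam,px,P); return o+d*(z-o[2])/d[2]
E
python3 - <<'E'
from h import *
ims=[]
for c in ["scene","top"]:
    im=snapshot(c); cv2.imwrite(f"pics/{c}0.png",im)
    for l,z in [("plunger_top",84),("table_axis",60),("heel",60)]:
        for d in pinpoint(c,l)[:2]: print(c,l,d["at"],round(d["conf"],2),atz(c,d["at"],z).round(1))
s=sense();print(s["time"],s["tool_pos"],s["tcp_rot"],s["finger_gap"])
E
```

```text
scene plunger_top [239.4, 174.8] 0.84 [ 599.1 -168.8   84. ]
scene table_axis [276.9, 199.8] 0.59 [575.5 -53.2  60. ]
scene heel [281.6, 202.5] 0.79 [573.6 -38.2  60. ]
top plunger_top [348.9, 220.0] 0.73 [ 599.7 -176.1   84. ]
top table_axis [297.9, 234.3] 0.87 [570.9 -60.5  60. ]
top heel [287.9, 232.5] 0.59 [575.3 -37.4  60. ]
0.4 [ 192.05131234 -568.35191363  231.14511551] [-1.79984318e+02 -2.17059666e-03  1.86661036e+01] 85.30315887836257
```

View pics/top0.png

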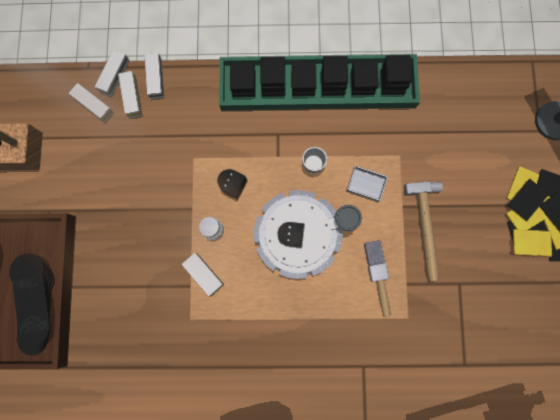

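View pics/scene0.png

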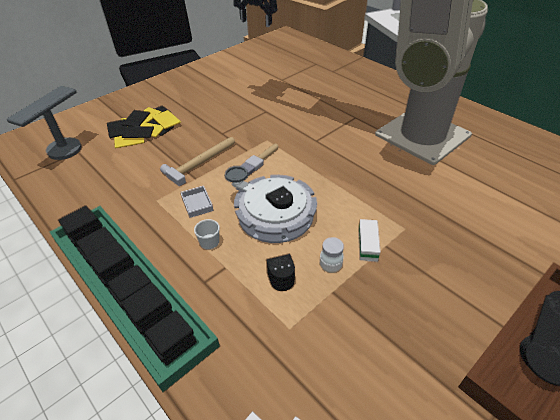

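The top picture shows the plunger cap at (348,219) and the axis at (298,234). Both cameras agree, and the radius comes out at about 118 mm. Clockwise is towards the robot, on the brush side, and the path is clear. I'll move above the plunger.

step_arm(
  newtons=40,
  targets=[
    {"dp":[0.2,-0.1,0.0],"angular":[0,0,0],"fingers":1},
    {"dp":[0.45,-0.21,0.0],"angular":[0,0,0],"fingers":1},
    {"dp":[0.7,-0.33,0.0],"angular":[0,0,0],"fingers":1},
    {"dp":[0.95,-0.45,0.0],"angular":[0,0,0],"fingers":1},
    {"dp":[1,-0.48,0.0],"angular":[0,0,0],"fingers":1},
    {"dp":[1,-0.48,0.0],"angular":[0,0,0],"fingers":1},
    {"dp":[1,-0.48,0.0],"angular":[0,0,0],"fingers":1},
    {"dp":[1,-0.48,0.0],"angular":[0,0,0],"fingers":1},
  ],
)

```text
time: 1.4
tool_pos: [349.8, -414.5, 231.2]
tcp_rot: [-180.0, 0.0, 18.6]
ft_force: [0.5, 0.6, 0.6]
finger_gap: 0.1
grip_force: 0.0
```

step_arm(
  targets=[
    {"dp":[0.2,-0.1,0.0],"angular":[0,0,0],"fingers":1},
    {"dp":[0.45,-0.21,0.0],"angular":[0,0,0],"fingers":1},
    {"dp":[0.7,-0.33,0.0],"angular":[0,0,0],"fingers":1},
    {"dp":[0.95,-0.45,0.0],"angular":[0,0,0],"fingers":1},
    {"dp":[1,-0.48,0.0],"angular":[0,0,0],"fingers":1},
    {"dp":[1,-0.48,0.0],"angular":[0,0,0],"fingers":1},
    {"dp":[1,-0.48,0.0],"angular":[0,0,0],"fingers":1},
    {"dp":[1,-0.48,0.0],"angular":[0,0,0],"fingers":1},
  ],
)

```text
time: 2.4
tool_pos: [508.7, -259.8, 231.3]
tcp_rot: [180.0, 0.0, 18.5]
ft_force: [-1.0, -0.2, -0.2]
finger_gap: 0.1
grip_force: 0.0
```

Run:
```python
from h import *
s=sense();print(s["time"],s["tool_pos"],s["tcp_rot"],s["finger_gap"],s["joint_pos"])
P=camera_params("wrist");im=snapshot("wrist"); cv2.imwrite("pics/w0.png",im)
for l,z in [("plunger_top",84),("table_axis",60),("heel",60)]:
    for d in pinpoint("wrist",l)[:2]: print(l,d["at"],round(d["conf"],2),atz("wrist",d["at"],z,P).round(1))
```

```text
2.4 [ 508.66993968 -259.83644251  231.34356137] [1.79989495e+02 1.23069992e-02 1.85477846e+01] 0.05001197764728995 [-3.21910041e+01  3.02720890e+00  8.99793717e+01 -1.61995938e-02
  8.69930741e+01  3.92620599e+01]
plunger_top [214.3, 43.9] 0.74 [ 609.3 -174.9   84. ]
table_axis [80.9, 42.4] 0.61 [577.  -61.1  60. ]
heel [216.1, 47.8] 0.62 [ 609.3 -172.1   60. ]
heel [59.3, 40.1] 0.6 [573.  -43.2  60. ]
```

View pics/w0.png

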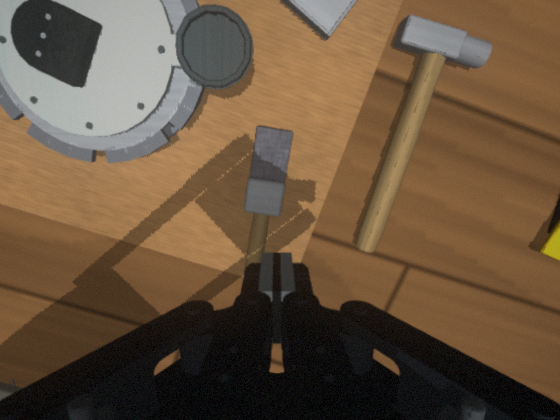

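The wrist picture shows the cap at (214,47) and the table at upper left. I'll move nearer for one refined look.

step_arm(
  targets=[
    {"dp":[0.17,-0.11,0.1],"angular":[0,0,0],"fingers":1},
    {"dp":[0.34,-0.23,0.2],"angular":[0,0,0],"fingers":1},
    {"dp":[0.34,-0.23,0.25],"angular":[0,0,0],"fingers":1},
    {"dp":[0.34,-0.23,0.25],"angular":[0,0,0],"fingers":1},
    {"dp":[0.34,-0.23,0.25],"angular":[0,0,0],"fingers":1},
    {"dp":[0.34,-0.23,0.25],"angular":[0,0,0],"fingers":1},
    {"dp":[0.34,-0.23,0.25],"angular":[0,0,0],"fingers":1},
    {"dp":[0.34,-0.23,0.25],"angular":[0,0,0],"fingers":1},
  ],
)

```text
time: 3.6
tool_pos: [559.3, -193.5, 181.6]
tcp_rot: [180.0, -0.0, 18.6]
ft_force: [0.4, 0.5, 0.2]
finger_gap: 0.1
grip_force: 0.0
```

Run:
```python
from h import *
s=sense();print(s["time"],s["tool_pos"],s["tcp_rot"],s["ft_force"])
P=camera_params("wrist");im=snapshot("wrist"); cv2.imwrite("pics/w1.png",im)
for l,z in [("plunger_top",84),("table_axis",60)]:
    for d in pinpoint("wrist",l)[:2]: print(l,d["at"],round(d["conf"],2),atz("wrist",d["at"],z,P).round(1))
for c,PP in (("wrist",P),("top",None)):
  if c=="top": snapshot(c)
  for d in masks_of(c,"plunger_top")[:1]:
    m=d["pixels"].astype(np.uint8); cs=max(cv2.findContours(m,0,2)[0],key=cv2.contourArea)
    e=cv2.fitEllipse(cs); print(c,"mask",d["conf"],e,atz(c,e[0],91,PP).round(1),atz(c,e[0],84,PP).round(1))
```

```text
3.6 [ 559.28150249 -193.49017259  181.63303702] [ 1.79979409e+02 -2.17040874e-02  1.86422559e+01] [0.36704873 0.4529725  0.15483537]
plunger_top [273.2, 140.4] 0.89 [ 608.  -175.1   84. ]
wrist mask 0.63 ((273.22991943359375, 141.08746337890625), (85.32245635986328, 86.06954193115234), 3.721519708633423) [ 608.2 -175.1   91. ] [ 607.5 -175.3   84. ]
top mask 0.67 ((342.33111572265625, 214.89096069335938), (11.67096996307373, 28.092866897583008), 21.73296546936035) [ 610.5 -160.7   91. ] [ 611.6 -161.6   84. ]
```

View pics/w1.png

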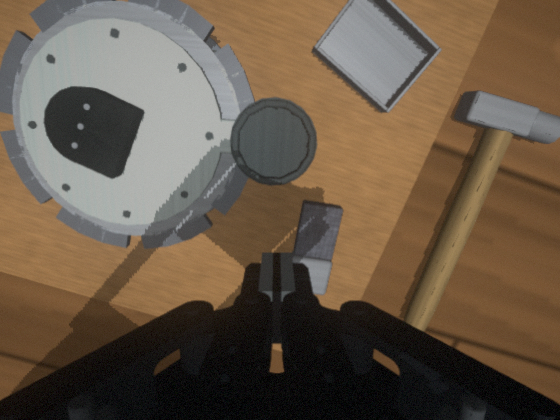

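The picture shows the cap at (273,141), and the eight table bolts centre on about (120,127). I'll work out the axis from the bolts and the arc waypoints.

Run:
```python
from h import *
b=[(113,33),(181,67),(209,136),(184,194),(127,213),(66,187),(32,125),(51,59)]
q=np.array([atz("wrist",p,60)[:2] for p in b]); A=np.c_[2*q,np.ones(8)]
sol=np.linalg.lstsq(A,(q**2).sum(1),rcond=None)[0]; ax=sol[:2]
print("axis",ax,"bolt r",np.sqrt(sol[2]+ax@ax), np.linalg.norm(q-ax,axis=1).round(1))
p0=np.array([607.5,-175.2]); print("r",np.linalg.norm(p0-ax))
a0=np.arctan2(*(p0-ax)[::-1]); print("ang",np.degrees(a0))
s=sense(); y=np.radians(18.64); T=np.array([[np.cos(y),np.sin(y)],[np.sin(y),-np.cos(y)]])
print("to cap, tool",T@(p0-s["tool_pos"][:2]),s["tool_pos"])
for g in range(0,55,5):
    a=a0-np.radians(g); w=ax+118*np.array([np.cos(a),np.sin(a)]); print(g,w.round(1),((T@(w-p0))/200).round(3))
```

```text
axis [575.86073721 -61.46030484] bolt r 67.5906486954642 [67.6 67.2 68.  67.8 67.1 67.5 68.1 67.4]
r 118.05829579001988
ang -74.45489179636037
to cap, tool [51.42804607 -1.53504394] [ 559.26021832 -193.09200229  181.26720905]
0 [ 607.5 -175.1] [ 0. -0.]
5 [ 597.5 -177.5] [-0.051 -0.005]
10 [ 587.3 -178.9] [-0.102 -0.015]
15 [ 577.  -179.5] [-0.151 -0.029]
20 [ 566.7 -179.1] [-0.2   -0.047]
25 [ 556.5 -177.9] [-0.246 -0.069]
30 [ 546.4 -175.7] [-0.29  -0.095]
35 [ 536.6 -172.7] [-0.332 -0.125]
40 [ 527.  -168.9] [-0.371 -0.159]
45 [ 517.8 -164.2] [-0.407 -0.195]
50 [ 509.1 -158.8] [-0.44  -0.235]
```

The radius comes out at 118.06 mm, as it should be. I'll go over the cap and down to just above the dish.

step_arm(
  targets=[
    {"dp":[0.13,-0.004,0],"angular":[0,0,0],"fingers":1},
    {"dp":[0.257,-0.008,0.05],"angular":[0,0,0],"fingers":1},
    {"dp":[0.257,-0.008,0.15],"angular":[0,0,0],"fingers":1},
    {"dp":[0.257,-0.008,0.25],"angular":[0,0,0],"fingers":1},
    {"dp":[0.257,-0.008,0.35],"angular":[0,0,0],"fingers":1},
    {"dp":[0.257,-0.008,0.41],"angular":[0,0,0],"fingers":1},
    {"dp":[0.257,-0.008,0.41],"angular":[0,0,0],"fingers":1},
    {"dp":[0.257,-0.008,0.41],"angular":[0,0,0],"fingers":1},
  ],
)

```text
time: 4.9
tool_pos: [607.9, -175.5, 100.1]
tcp_rot: [180.0, -0.1, 18.7]
ft_force: [0.2, -0.2, -0.0]
finger_gap: -0.3
grip_force: 0.0
```

Run:
```python
from h import *
s=sense();print(s["time"],s["tool_pos"],s["ft_force"])
im=snapshot("wrist"); cv2.imwrite("pics/w2.png",im)
```

```text
4.9 [ 607.89751953 -175.50448108  100.13519916] [ 0.18698392 -0.24822931 -0.03143509]
```

View pics/w2.png

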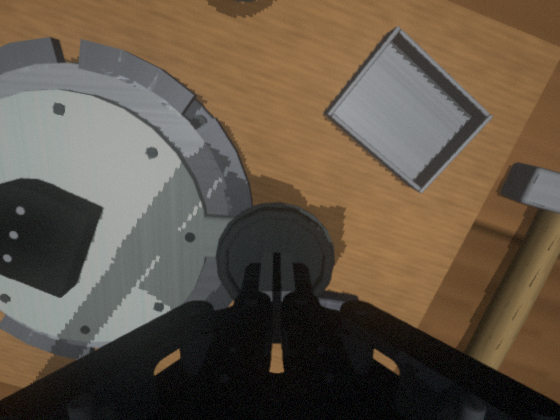

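The fingertips at (276,255) are centred in the dish at (275,260). Now I'll press.

step_arm(
  targets=[
    {"dp":[0,0,0.03],"angular":[0,0,0],"fingers":1},
    {"dp":[0,0,0.06],"angular":[0,0,0],"fingers":1},
    {"dp":[0,0,0.08],"angular":[0,0,0],"fingers":1},
    {"dp":[0,0,0.1],"angular":[0,0,0],"fingers":1},
    {"dp":[0,0,0.12],"angular":[0,0,0],"fingers":1},
    {"dp":[0,0,0.14],"angular":[0,0,0],"fingers":1},
    {"dp":[0,0,0.14],"angular":[0,0,0],"fingers":1},
    {"dp":[0,0,0.14],"angular":[0,0,0],"fingers":1},
  ],
)

```text
time: 5.95
tool_pos: [608.1, -175.0, 72.2]
tcp_rot: [180.0, -0.1, 18.7]
ft_force: [-0.9, 2.6, 7.1]
finger_gap: 0.2
grip_force: 3.9
```

step_arm(
  targets=[
    {"dp":[0,0,0.005],"angular":[0,0,0],"fingers":1},
    {"dp":[-0.025,-0.002,0.005],"angular":[0,0,0],"fingers":1},
    {"dp":[-0.051,-0.005,0.005],"angular":[0,0,0],"fingers":1},
    {"dp":[-0.077,-0.01,0.005],"angular":[0,0,0],"fingers":1},
    {"dp":[-0.102,-0.015,0.005],"angular":[0,0,0],"fingers":1},
    {"dp":[-0.127,-0.022,0.005],"angular":[0,0,0],"fingers":1},
    {"dp":[-0.151,-0.029,0.005],"angular":[0,0,0],"fingers":1},
    {"dp":[-0.151,-0.029,0.005],"angular":[0,0,0],"fingers":1},
  ],
)

```text
time: 6.95
tool_pos: [578.1, -180.1, 71.9]
tcp_rot: [179.9, -0.1, 18.7]
ft_force: [-1.0, -0.5, 8.2]
finger_gap: -0.2
grip_force: 4.0
```

Run:
```python
from h import *
s=sense();print(s["time"],s["tool_pos"],s["ft_force"])
im=snapshot("wrist"); cv2.imwrite("pics/w3.png",im)
```

```text
6.95 [ 578.10765845 -180.06150865   71.92488792] [-0.98664092 -0.48303329  8.16100269]
```

View pics/w3.png

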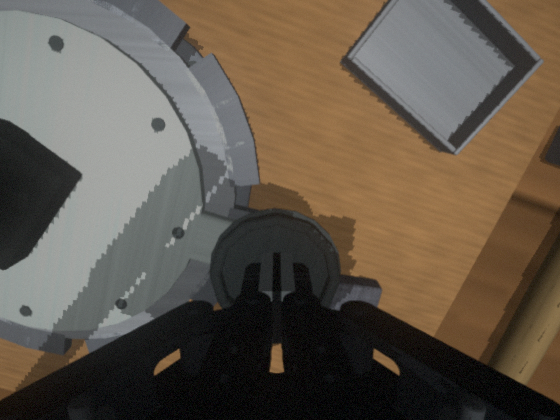

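The arm has turned about 15° and the cap is still centred under the fingertips. I'll carry on round the arc.

step_arm(
  targets=[
    {"dp":[-0.025,-0.008,0.0],"angular":[0,0,0],"fingers":1},
    {"dp":[-0.049,-0.018,0.0],"angular":[0,0,0],"fingers":1},
    {"dp":[-0.095,-0.04,0.0],"angular":[0,0,0],"fingers":1},
    {"dp":[-0.139,-0.066,0.0],"angular":[0,0,0],"fingers":1},
    {"dp":[-0.181,-0.096,0.0],"angular":[0,0,0],"fingers":1},
    {"dp":[-0.22,-0.13,0.0],"angular":[0,0,0],"fingers":1},
    {"dp":[-0.241,-0.151,0.0],"angular":[0,0,0],"fingers":1},
    {"dp":[-0.245,-0.155,0.0],"angular":[0,0,0],"fingers":1},
  ],
)

```text
time: 8.0
tool_pos: [522.0, -166.5, 72.0]
tcp_rot: [179.8, -0.2, 18.7]
ft_force: [1.0, -1.3, 8.8]
finger_gap: -0.2
grip_force: 4.0
```

Run:
```python
from h import *
s=sense();print(s["time"],s["tool_pos"],s["ft_force"])
ax=np.array([575.86,-61.46])
d=s["tool_pos"][:2]-ax; print("tcp ang",-74.45-np.degrees(np.arctan2(d[1],d[0])),np.hypot(*d))
P=camera_params("wrist");im=snapshot("wrist"); cv2.imwrite("pics/w4.png",im)
for m in masks_of("wrist","plunger_top")[:2]: print(m["at"],m["conf"],atz("wrist",m["at"],72,P))
for m in pinpoint("wrist","plunger_top")[:2]:
    q=atz("wrist",m["at"],72,P); d=q[:2]-ax; print(m,q,-74.45-np.degrees(np.arctan2(d[1],d[0])),np.hypot(*d))
```

```text
8.0 [ 521.97995502 -166.51774873   71.98462471] [ 0.9582823  -1.25794882  8.7708607 ]
tcp ang 42.70152827549094 118.06858098688117
[285.7, 246.3] 0.65 [ 535.91713137 -166.62469002   72.        ]
[187.8, 162.1] 0.29 [ 559.22050436 -114.43356872   72.        ]
```

View pics/w4.png

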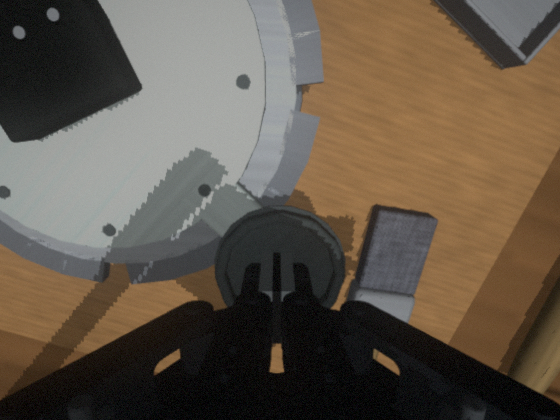

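The arm is near 42° with the cap lagging slightly. The bolts are 45° apart, so their phase gives the exact remaining angle.

Run:
```python
from h import *
ax=np.array([575.86,-61.46])
s=sense();print(s["time"],s["tool_pos"])
im=cv2.imread("pics/w4.png",0)
for p in [(243,81),(205,190),(110,230),(4,191)]:
    x,y=p; x0,y0=max(x-12,0),y-12; w=im[y0:y+13,x0:x+13].astype(float); k=np.clip(np.median(w)-25-w,0,None)
    yy,xx=np.mgrid[:w.shape[0],:w.shape[1]]; c=(x0+(xx*k).sum()/k.sum(),y0+(yy*k).sum()/k.sum())
    for q in (p,c):
        d=atz("wrist",q,60)[:2]-ax; print(np.round(q,1),np.hypot(*d).round(1),np.degrees(np.arctan2(d[1],d[0])).round(2)%45,end=" | ")
    print()
b=[(113,33),(181,67),(209,136),(184,194),(127,213),(66,187),(32,125),(51,59)]
# original camera: at w1 tcp (559.28,-193.49,181.63); same tool orientation
P=camera_params("wrist"); R=np.array(P["R"]); sh=np.array([559.28,-193.49,181.63])-s["tool_pos"]
P2=dict(P); P2["t"]=np.array(P["t"])-R@sh
for q in b:
    d=atz("wrist",q,60,P2)[:2]-ax; print(np.hypot(*d).round(1),np.degrees(np.arctan2(d[1],d[0])).round(2)%45)
```

```text
8.15 [ 521.95627242 -166.48779247   71.8743899 ]
[243  81] 68.2 19.14 | [242.8  81.5] 68.1 18.980000000000004 | 
[205 190] 68.4 19.310000000000002 | [203.9 189.8] 67.9 19.069999999999993 | 
[110 230] 67.9 19.53 | [111.5 232. ] 68.9 19.99000000000001 | 
[  4 191] 67.2 19.430000000000007 | [  4.1 191.8] 67.5 19.629999999999995 | 
68.0 15.38
67.9 15.29
68.6 14.870000000000005
68.1 15.579999999999998
66.9 16.169999999999987
66.8 15.680000000000007
67.4 15.150000000000006
67.2 14.380000000000003
```

About 4° remains, so I'll creep on by 3.6° and check.

step_arm(
  targets=[
    {"dp":[-0.006,-0.006,0.0],"angular":[0,0,0],"fingers":1},
    {"dp":[-0.012,-0.013,0.0],"angular":[0,0,0],"fingers":1},
    {"dp":[-0.018,-0.019,0.0],"angular":[0,0,0],"fingers":1},
    {"dp":[-0.025,-0.027,0.0],"angular":[0,0,0],"fingers":1},
    {"dp":[-0.025,-0.027,0.0],"angular":[0,0,0],"fingers":1},
    {"dp":[-0.025,-0.027,0.0],"angular":[0,0,0],"fingers":1},
    {"dp":[-0.025,-0.027,0.0],"angular":[0,0,0],"fingers":1},
    {"dp":[-0.025,-0.027,0.0],"angular":[0,0,0],"fingers":1},
  ],
)

```text
time: 9.15
tool_pos: [515.7, -162.9, 71.9]
tcp_rot: [179.9, -0.1, 18.7]
ft_force: [-0.1, -1.9, 9.1]
finger_gap: -0.0
grip_force: 4.0
```

```bash
cat > ph.py <<'E'
from h import *
import sys
ax=np.array([575.86,-61.46]); s=sense(); P=camera_params("wrist"); im=snapshot("wrist"); cv2.imwrite(sys.argv[1],im)
print(s["time"],s["tool_pos"],s["ft_force"]); d=s["tool_pos"][:2]-ax; print("tcp ang",-74.45-np.degrees(np.arctan2(d[1],d[0])),np.hypot(*d))
# rectify table plane z=60 to polar bolt ring darkness; match phase mod 45 against bolts
f=210/np.tan(np.radians(P["vfov"]/2)); K=np.array([[f,0,P["cx"]],[0,f,P["cy"]],[0,0,1]])
R=np.array(P["R"]); t=np.array(P["t"],float)
g=im.min(2)
for k in range(8):
    best=[]
    for a in np.arange(0,45,.25):
        th=np.radians(a+45*k); X=np.array([[ax[0]+r*np.cos(th),ax[1]+r*np.sin(th),60.] for r in (66.5,67.5,68.5)])
        u=cv2.projectPoints(X,cv2.Rodrigues(R)[0],t,K,np.array(P["D"],float))[0][:,0]
        if ((u<1)|(u>[558,418])).any(): break
        best.append((np.mean([float(g[int(round(v)),int(round(h))]) for h,v in u]),a))
    else:
        v=np.array(best); lo=v[:,0].min(); print(k,"min",lo,"med",np.median(v[:,0]),"phases",v[v[:,0]<lo+12,1])
E
python3 ph.py pics/w5.png
```

```text
9.15 [ 515.66820884 -162.91904752   71.85987574] [-0.12831497 -1.9048382   9.06292476]
tcp ang 46.22904301125756 117.97029306706335
4 min 71.66666666666667 med 107.5 phases [13.75 14.   14.25 14.5  14.75 15.   15.25 15.5  15.75 16.   16.25 16.5
 16.75 17.   17.25 17.5  17.75]
5 min 56.0 med 112.0 phases [13.5  13.75 14.   14.25 14.5  14.75 15.   15.25 15.5  15.75 16.   16.25
 16.5  16.75 17.   17.25 17.5 ]
```

View pics/w5.png

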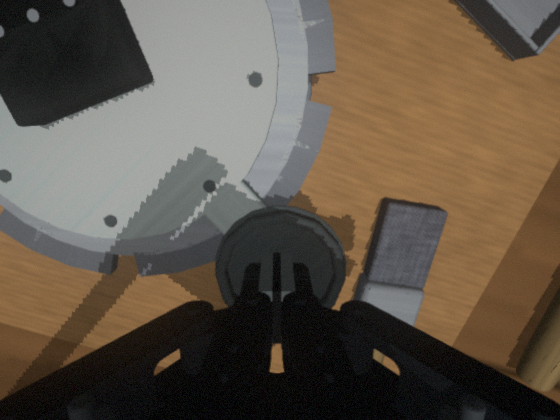

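The bolt phase is now about 15.6° against 15.3° at the start, so the table sits about 0.3° short of the notch, well inside the draw-in range. I'll let go straight up.

step_arm(
  targets=[
    {"dp":[0,0,-0.02],"angular":[0,0,0],"fingers":1},
    {"dp":[0,0,-0.04],"angular":[0,0,0],"fingers":1},
    {"dp":[0,0,-0.07],"angular":[0,0,0],"fingers":1},
    {"dp":[0,0,-0.15],"angular":[0,0,0],"fingers":1},
    {"dp":[0,0,-0.3],"angular":[0,0,0],"fingers":1},
    {"dp":[0,0,-0.45],"angular":[0,0,0],"fingers":1},
    {"dp":[-0.15,0,-0.55],"angular":[0,0,0],"fingers":1},
    {"dp":[-0.25,0,-0.55],"angular":[0,0,0],"fingers":1},
  ],
)

```text
time: 10.2
tool_pos: [467.0, -178.8, 183.0]
tcp_rot: [179.9, -0.1, 18.7]
ft_force: [0.6, -1.0, -0.1]
finger_gap: 0.1
grip_force: 0.0
```

```bash
python3 ph.py pics/w6.png
python3 - <<'E'
from h import *
P=camera_params("wrist"); ax=np.array([575.86,-61.46])
for l in ["plunger_top"]:
  for m in pinpoint("wrist",l)[:2]:
    for z in (76,84):
      q=atz("wrist",m["at"],z,P); d=q[:2]-ax; print(m,q.round(1),-74.45-np.degrees(np.arctan2(d[1],d[0])),np.hypot(*d))
for m in masks_of("wrist","plunger_top")[:1]:
    e=cv2.fitEllipse(max(cv2.findContours(m["pixels"].astype(np.uint8),0,2)[0],key=cv2.contourArea)); print(e)
    f=210/np.tan(np.radians(P["vfov"]/2)); o=-np.array(P["R"]).T@P["t"]; print("lip z est",o[2]-f*62/np.mean(e[1]),"cam z",o[2])
E
```

```text
10.2 [ 467.01305331 -178.83474012  182.98217191] [ 0.59935462 -1.03529406 -0.06782036]
tcp ang 58.391164858783796 160.07650490480205
3 min 81.66666666666667 med 171.0 phases [15.   15.25 15.5  15.75 16.   16.25 16.5  16.75 17.   17.25]
4 min 96.33333333333333 med 176.0 phases [14.   14.25 14.5  14.75 15.   15.25 15.5  15.75 16.   16.25 16.5  16.75
 17.  ]
5 min 89.66666666666667 med 175.16666666666669 phases [13.25 13.5  13.75 14.   14.25 14.5  14.75 15.   15.25 15.5 ]
{'at': [279.2, 137.3], 'conf': 0.73} [ 516.3 -164.5   76. ] 45.56805275359558 118.99817376797189
{'at': [279.2, 137.3], 'conf': 0.73} [ 516.9 -164.2   84. ] 45.38224295220091 118.44008382045732
((278.6040954589844, 137.95001220703125), (84.57279968261719, 86.4788589477539), 17.7548770904541)
lip z est 80.94955000408666 cam z 323.9638842467077
```

View pics/w6.png

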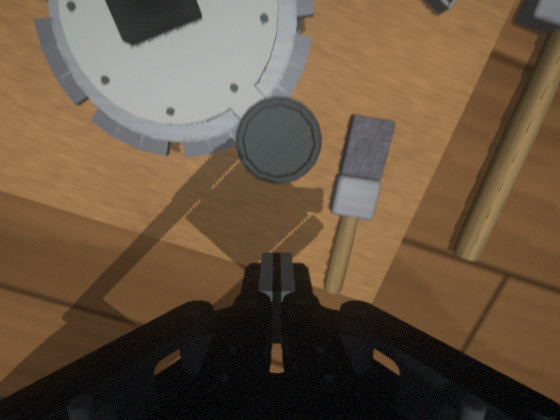

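The cap's apparent size (85.5 px, against 85.2 expected when fully out and 82.3 if riding under the disc) shows the plunger is out. Its angle measures 45.4° and the arm is well clear, so I'll hand in.

```bash
python3 -c "from bench import *; print(hand_in())"
```

```text
the job is handed in; nothing more can be done
None
```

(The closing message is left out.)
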